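# Tag out the slicer and take off its disc cap

## Task

Make the vegetable slicer ready for its disc to be lifted off and washed: first, before touching the disc's cap, hang the lockout tag by its eye on the hook over the machine's switches and let go of it. Then unscrew the round cap that holds the slicing disc; nobody remembers which way this machine's thread runs (it may be left-handed), so feel which way the cap loosens. Finish with the cap in the gripper, upright and held still at least 5 cm above the hub it sat on, with the tag still hanging and the other things left where they are.

Things in the scene. Friction and masses are not known exactly. Their poses are not given: they have to be found in the camera images.
- slicer: aluminium benchtop vegetable slicer, feed hood off, fixed. Origin: at table height below the spindle axis; z up, -x its front, +y its left. Round housing of 88 mm radius, steel disc at 77 mm height, hub at 85 mm. Centred 135 mm to +y stands the square motor tower (100 x 86 mm, 172 mm tall), push buttons and lockout hook on its front. Place and yaw vary.
- hook_tip (a point): top end of the lockout hook, at (-81, 135, 177) mm in the slicer's frame. The hook is a 6 mm round steel bar: from the tower's front face (x = -50) it runs 31 mm to the slicer's front, almost level at 151 mm height, then turns straight up for 22 mm to this tip.
- hook_seat (a point): middle of the hook's level arm, at (-66, 135, 151) mm in the slicer's frame: where the tag's eye hangs.
- tag: lockout tag of rigid white plastic with a padlock sign, 100 x 40 x 6 mm, 0.03 kg, flat on the table. Origin: centre of its underside; x along its length, towards the eye. Can be gripped across its 40 mm width; put level over the upturned hook end and let go, with its length pointing to the slicer's front, it slips down and swings to hang upright by itself.
- tag_eye (a point): centre of the tag's round 20 mm eye, 32 mm from the tag's origin along its +x, at half thickness; the tag ends 18 mm farther on.
- cap: black plastic screw cap on the hub in the middle of the slicing disc, 49 mm tall, 0.09 kg. Origin: centre of its underside; z up its axis. Lower 24 mm: skirt of 50 mm diameter; above it, from 24 to 46 mm, a round fluted grip of 40 mm diameter with a bevelled top. For its thread see hub_top.
- hub_top (a point): centre of the hub's top face, 85 mm above the table, on which the cap sits. The vertical spindle end (18 mm tall) has a coarse three-lug thread, right- or left-handed, hidden in the cap. The wrong way the cap meets a hard stop within 0.15 rad; the right way it turns easily, without rising; 1.0 to 1.5 rad from that stop (aim for 1.25) it lifts straight off; beyond is a second stop.
- scraper: bench scraper with a black grip bar, 97 x 150 x 22 mm, loose on the table; leave alone.
- cutter: star-shaped tin cookie cutter, 62 x 60 x 23 mm, loose on the table; leave alone.
- pen: marker, 13 x 128 x 15 mm, loose on the table; leave alone.
There are look-alikes about, which are no part of the job. What is shaped like the cap but red is not meant.

How it is judged:
By the outcome, as a careful person would: the job done as asked, in the order asked, and still so for the second after the job is handed in, while the arm keeps its last pose, push and grip.
It also fails if it takes over 67 s, if anything falls off the work surface, if the arm or the gripper's body presses on something with over 40 N, if the wrist force passes 120 N, or if a joint passes its speed limit or range.

## Robot

A 6-joint arm with a two-finger parallel gripper is mounted at the origin on a cart in front of the work surface, level with it; the furniture and walls round the work are solid. World frame = base frame: x ahead of the robot, y to its left, z up, the work surface at z = 0. Lengths are in m, angles in rad, forces in N, time in s.
With the tool pointing down it reaches from about 0.3 to 0.775 m from the base axis. Payload 14.6 kg.
Tool frame: the origin (TCP) lies on the centre line of the jaws, within the pads' length; the fingertips stand 8 mm ahead of it and the grasp point (between the pads) lies 11 mm behind it; z points along the fingers, y is the line along which they close (so a half turn about z gives the same grasp; the last joint's range is limited). The gripper opens to 85 mm and grips with 20 to 120 N. Pads are 22 mm wide; open, the fingers measure 114 mm over their backs; the gripper's body (76 mm by 85 mm) begins 54 mm behind the grasp point. The pads swing forward as they close: fully open they stand 13 mm farther back than shut.
Start: joints at [-1.3, 0.3, 1.521, -0, 1.321, -0.067], TCP at [0.182, -0.519, 0.239] pointing down, gripper open.
Joint ranges: [-3.03, 3.03], [-0.79, 2.21], [0.23, 2.52], [-1.04, 4.18], [0, 3.07], [-2.55, 2.55]. Speed limits (rad/s): [2.22, 2.22, 2.57, 3.14, 3.14, 3.14].

## Interface

Orientations are given as a unit quaternion [x, y, z, w].
In Python, from cell import r, get_image, order, finder gives the robot as it stands. The module is installed in compiled form; this text tells all that it offers.
- The arm moves only by the shell command python3 -m pendant 'ROWS' [FORCE]. ROWS is JSON, a list of rows, each an object with "offset": the shift along the world's x, y, z in mm, a list of three; "twist": the turn about the world's z in rad; "hand": the finger opening in mm, from 0 to 85.4. In form: [{"offset": [dx, dy, dz], "twist": twist, "hand": hand}, ...]. A call has 1 to 20 rows; each row is the pose to reach, as a shift and turn from the pose commanded when the call began; what a row does not reach only later rows make up. A row lasts 1/12 s, in which the tool goes at most 41.7 mm and 7.16 degrees, less where a joint would pass 70% of its speed; a pose out of reach is approached as far as the arm can. A call with a gripper value outside its range is refused whole. The fingers move at their own pace and stop on an object; FORCE is the grip in N (left out, the last holds). Time passes only in rows, so rows that repeat a pose let the fingers close. It gives the time, the measured TCP pose, the force, the opening and the grip force at its end, in the units of the state.
- r.get_obs(): the state, without advancing time (a new reading comes with each control period).
- get_image(name): name is "side" or "top" or "wrist"; returns a dict with "pixels" (480x640x3 uint8, red, green, blue), "fx", "fy", "cx", "cy" (pixels), "origin" and "rotation" of the camera in the world. Camera axes: x right, y down, z forward; pixel columns grow to the right and rows downward; lengths in m; the calibration is good to about 2 mm. The wrist camera is an equidistant fisheye: a pixel r from the principal point sees the ray r / f radians off the axis. A picture is of the moment at which its call begins. There is no depth.
- order.finish_job(): hands the job in; it is judged then, once.
Trained networks look in the newest picture that a camera, given by its name, has taken for a name from the list of things; names that differ only in an ending like _2 or _b are one class to them, and where a whole thing is asked for, a point or a joint stands for the part that bears it (a point fixed in the world has none). Each returns a list of dicts, best first, with "p" (0 to 1); they miss things now and then, are a little off and sometimes report something else, mostly with a low value. They report only what shows in the picture. A call takes as long as a camera call. They do not tell look-alikes from the thing itself.
- finder.masks_of(camera, label): "pixels" (480x640 bool, what is visible of it) and "bbox" ([left, top, right, bottom] in pixels, round what is visible of it).
The state is a dict: "clock": time; "joints": joint angles; "qvel": joint speeds; "joint_torque": joint torques, N m; "ee_pos": TCP position; "tcp_rot": TCP orientation; "wrist_force": force on the tool from outside, world axes, zero at the start; "moment": the same for the moment, N m; "grip_width": finger opening in m; "gripper_force": force on a finger pad.
Only numpy, scipy, OpenCV 4.12 (cv2) and the standard library are available. Lean on these libraries where they do the work, as an engineer would, in place of code of your own. Each camera call takes 0.05 s, during which the arm holds its last target. There are 200 camera calls.

## Working session

There is one attempt and no reset: what is moved stays moved. The work goes in short steps, Python scripts to look and compute and a shell command to move; the robot and the scene stay as the last step left them, time stands still between calls to the robot, and variables do not carry over. Pictures are saved under pics/ and viewed, at most 10 in all, crops included, and the job is handed in when it is done.

```bash
mkdir -p pics; cat > h.py <<'E'
import numpy as np, cv2
from cell import r, get_image, order, finder
def save(im,n): cv2.imwrite(f'pics/{n}.png',im['pixels'][:,:,::-1])
def proj(im,P):
    R=np.array(im['rotation']);c=(np.atleast_2d(P)-im['origin'])@R
    if im.get('fish'):
        t=np.arctan2(np.hypot(c[:,0],c[:,1]),c[:,2]);n=np.hypot(c[:,0],c[:,1])+1e-12
        return np.c_[im['cx']+im['fx']*t*c[:,0]/n, im['cy']+im['fy']*t*c[:,1]/n]
    return np.c_[im['cx']+im['fx']*c[:,0]/c[:,2], im['cy']+im['fy']*c[:,1]/c[:,2]]
def ray(im,u,v):
    x=(u-im['cx'])/im['fx'];y=(v-im['cy'])/im['fy']
    if im.get('fish'):
        t=np.hypot(x,y);d=np.array([x/t*np.sin(t),y/t*np.sin(t),np.cos(t)]) if t>1e-9 else np.array([0,0,1.])
    else: d=np.array([x,y,1.])
    d=np.array(im['rotation'])@d
    return np.array(im['origin']),d/np.linalg.norm(d)
def atz(im,u,v,z):
    o,d=ray(im,u,v);return o+d*(z-o[2])/d[2]
def img(n):
    im=get_image(n);im['fish']=(n=='wrist');return im
def tri(rays):
    A=sum(np.eye(3)-np.outer(d,d) for o,d in rays);b=sum((np.eye(3)-np.outer(d,d))@o for o,d in rays)
    return np.linalg.solve(A,b)
E
python3 - <<'E'
from h import *
for n in ['side','top','wrist']:
    im=img(n);save(im,n+'0');print(n,im['fx'],im['cx'],im['cy'],np.round(im['origin'],3),np.round(im['rotation'],3).tolist())
    for l in ['tag','cap','slicer','tag_eye']:
        for m in finder.masks_of(n,l)[:4]:
            ys,xs=np.nonzero(m['pixels']); print(n,l,round(m['p'],2),m['bbox'],xs.mean().round(1),ys.mean().round(1),len(xs))
E
```

```text
side 457.0979587958866 316.6693589891036 238.73605650198292 [0.432 0.706 0.589] [-0.028, 0.879, -0.475, 0.02]
side tag 0.9 [298.3, 228.9, 337.4, 247.7] 319.0 236.0 466
side cap 0.82 [320.5, 257.4, 347.1, 290.8] 333.6 275.7 638
side slicer 0.97 [187.3, 247.8, 296.6, 370.0] 239.9 304.9 9395
side tag_eye 0.91 [295.9, 224.2, 340.6, 243.1] 318.2 236.0 505
top 459.66233582708816 318.96147304647195 234.5265068010708 [ 0.452 -0.     0.972] [-0.7, 0.714, -0.02, 0.01]
top tag 0.8 [392.8, 207.6, 422.3, 256.5] 404.8 232.0 961
top cap 0.93 [315.5, 240.2, 335.7, 266.3] 324.3 253.4 441
top cap 0.84 [284.6, 157.0, 305.6, 188.8] 294.3 173.2 561
top cap 0.6 [320.8, 281.4, 381.7, 300.6] 354.5 288.7 393
top slicer 0.65 [194.1, 134.9, 337.6, 223.4] 266.7 172.9 9448
top tag_eye 0.88 [390.8, 213.1, 418.2, 256.3] 404.7 233.0 784
wrist 371.64829954431775 319.1538199542573 240.96134010473511 [ 0.259 -0.492  0.374] [0.805, -0.571, -0.093, 0.13]
```

View pics/side0.png

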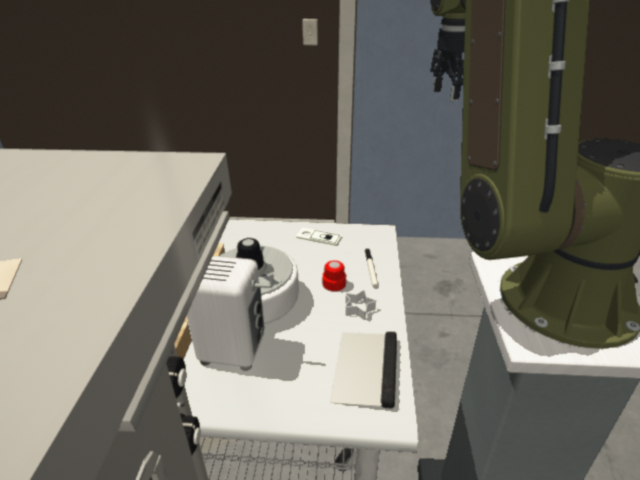

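View pics/top0.png

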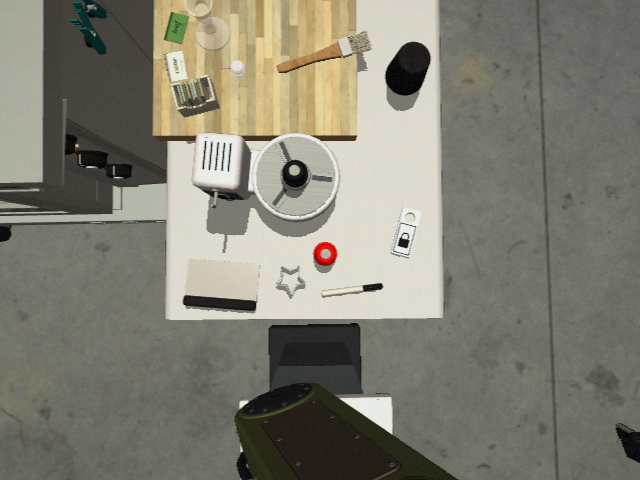

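Side view: black cap on the slicer at (249,247), red look-alike at (334,276), tag at (319,236), eye towards +x. Top view: black cap (294,174), hook tip about (214,203), tag (405,232) with its eye at (410,216). I enlarge the slicer and tag regions to measure them.

```bash
python3 - <<'E'
from h import *
t=img('top');s=img('side')
T=t['pixels'];S=s['pixels']
def crop(I,x,y,w,h,k): return cv2.resize(I[y:y+h,x:x+w],None,fx=k,fy=k,interpolation=cv2.INTER_CUBIC)
a=crop(T,185,125,160,90,5);b=crop(S,185,225,115,75,4);c=crop(T,385,200,45,65,4)
W=np.zeros((450+300-150,800,3),np.uint8);W[:450,:]=cv2.resize(a,(800,450))
cv2.imwrite('pics/c1.png',W[:450,:,::-1])
W=np.zeros((480,800,3),np.uint8);W[:480,:600]=cv2.resize(S[225:345,185:335],(600,480),interpolation=cv2.INTER_CUBIC);W[:260,610:790]=c
cv2.imwrite('pics/c2.png',W[:,:,::-1])
# tag
m=finder.masks_of('top','tag')[0]['pixels'].astype(np.uint8)
g=(T.min(2)>235).astype(np.uint8)
ys,xs=np.nonzero(m);P=np.array([atz(t,u,v,.006)[:2] for u,v in zip(xs,ys)])
print('tag rect',cv2.minAreaRect((P*1000).astype(np.float32)))
# black cap in both
for n,im,box in [('top',t,(280,158,312,190)),('side',s,(232,233,266,270))]:
    for m in finder.masks_of(n,'cap')[:5]:
        print(n,m['bbox'],m['p'])
    x0,y0,x1,y1=box;k=im['pixels'][y0:y1,x0:x1].max(2)<70
    ys,xs=np.nonzero(k);print(n,'dark',xs.min()+x0,xs.max()+x0,ys.min()+y0,ys.max()+y0,xs.mean()+x0,ys.mean()+y0,len(xs))
E
```

```text
Traceback (most recent call last):
  File "h.py", line 18, in atz
    o,d=ray(im,u,v);return o+d*(z-o[2])/d[2]
        ~~~^^^^^^^^
  File "h.py", line 15, in ray
    d=np.array(im['rotation'])@d
      ~~~~~~~~~~~~~~~~~~~~~~~~^~
ValueError: matmul: Input operand 1 has a mismatch in its core dimension 0, with gufunc signature (n?,k),(k,m?)->(n?,m?) (size 3 is different from 4)
```

View pics/c1.png

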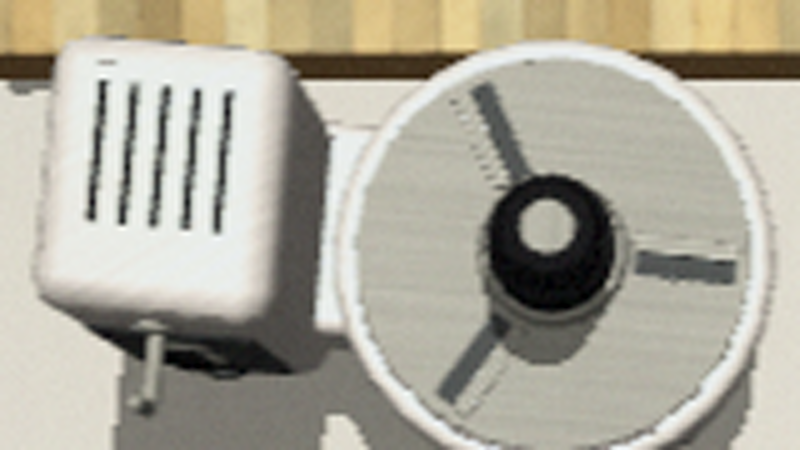

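View pics/c2.png

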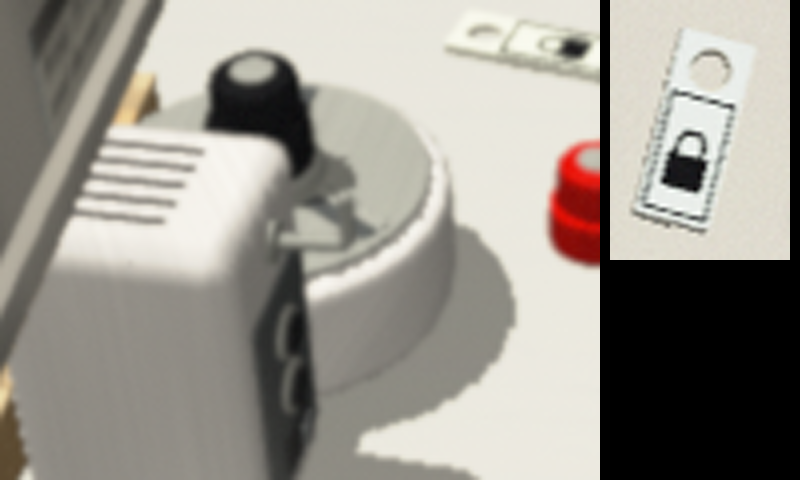

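The crops show: cap's grey top at (294.4,170.2) in top and (247.5,242.3) in side; hook tip at about (213.4,205.8) in top and (272.6,273.5) in side; tag eye at (410.2,216.8) in top and (306.7,232.7) in side. The camera rotation is a quaternion; I fix that and compute.

```bash
sed -i "s/^    im=get_image(n);im\['fish'\]=(n=='wrist');return im/    im=get_image(n);im['fish']=(n=='wrist');im['rotation']=Rotation.from_quat(im['rotation']).as_matrix();return im/; 1a from scipy.spatial.transform import Rotation" h.py
python3 - <<'E'
from h import *
t=img('top');s=img('side')
def two(n,a,b):
    p=tri([ray(t,*a),ray(s,*b)]);print(n,p.round(4),'reproj',proj(t,p).round(1),proj(s,p).round(1));return p
c=two('captop',(294.4,170.2),(247.5,242.3));h=two('hooktip',(213.4,205.8),(272.6,273.5));e=two('eye',(410.2,216.8),(306.7,232.7))
print('by z: cap',atz(t,294.4,170.2,.134),'hook',atz(t,213.4,205.8,.177),'eye',atz(t,410.2,216.8,.006))
K=[atz(t,u,v,.006)[:2] for u,v in [(403.25,207),(421.25,211.25),(409.25,258),(390.5,252.5)]];print('tag corners',np.round(K,4).tolist(),np.mean(K,0))
m=finder.masks_of('top','tag')[0]['pixels'];ys,xs=np.nonzero(m)
print(cv2.minAreaRect((np.array([atz(t,u,v,.006)[:2] for u,v in zip(xs,ys)])*1000).astype(np.float32)))
for hp,cp in [(h,c),(atz(t,213.4,205.8,.177),atz(t,294.4,170.2,.134))]:
    d=(hp-cp)[:2];print('yaw',np.arctan2(d[1],d[0])-np.arctan2(135,-81),'len',np.linalg.norm(d),'want',np.hypot(135,81)/1000)
o=r.get_obs();print(o['clock'],o['ee_pos'],Rotation.from_quat(o['tcp_rot']).as_matrix().round(3).tolist(),o['grip_width'])
E
```

```text
captop [0.6065 0.0305 0.134 ] reproj [[294.4 170.1]] [[247.6 242.3]]
hooktip [0.5384 0.1706 0.1739] reproj [[213.5 206.2]] [[272.1 273.5]]
eye [ 0.5245 -0.2076  0.0064] reproj [[410.3 217.6]] [[306.  232.7]]
by z: cap [0.60618488 0.03041723 0.134     ] hook [0.53871885 0.17004926 0.177     ] eye [ 0.52626649 -0.20764243  0.006     ]
tag corners [[0.5473, -0.1935], [0.5376, -0.2314], [0.4394, -0.2032], [0.4517, -0.1639]] [ 0.49400682 -0.19799715]
((495.4902648925781, -195.57940673828125), (41.461029052734375, 100.64879608154297), 73.93305969238281)
yaw -0.08836350758349987 len 0.15583655248425418 want 0.1574357011608231
yaw -0.0903262040698225 len 0.15507665421888103 want 0.1574357011608231
1.05 [ 0.18227229 -0.51891238  0.23929669] [[0.943, 0.331, 0.0], [0.331, -0.943, -0.0], [0.0, 0.0, -1.0]] 0.08539533699663926
```

Consistent: slicer yaw ≈ -0.09, tag heading ≈ -0.285. I move above the tag.

```bash
python3 -m pendant '[{"offset":[298,326,-120],"twist":-0.62,"hand":60},{"offset":[298,326,-120],"twist":-0.62,"hand":60},{"offset":[298,326,-120],"twist":-0.62,"hand":60},{"offset":[298,326,-120],"twist":-0.62,"hand":60},{"offset":[298,326,-120],"twist":-0.62,"hand":60},{"offset":[298,326,-120],"twist":-0.62,"hand":60},{"offset":[298,326,-120],"twist":-0.62,"hand":60},{"offset":[298,326,-120],"twist":-0.62,"hand":60},{"offset":[298,326,-120],"twist":-0.62,"hand":60},{"offset":[298,326,-120],"twist":-0.62,"hand":60},{"offset":[298,326,-120],"twist":-0.62,"hand":60},{"offset":[298,326,-120],"twist":-0.62,"hand":60},{"offset":[298,326,-120],"twist":-0.62,"hand":60},{"offset":[298,326,-120],"twist":-0.62,"hand":60},{"offset":[298,326,-120],"twist":-0.62,"hand":60},{"offset":[298,326,-120],"twist":-0.62,"hand":60}]' 40
python3 - <<'E'
from h import *
w=img('wrist');save(w,'w1')
for l in ['tag','tag_eye']:
  for m in finder.masks_of('wrist',l)[:2]:
    ys,xs=np.nonzero(m['pixels']);P=np.array([atz(w,u,v,.006)[:2] for u,v in zip(xs,ys)])*1000
    print(l,m['p'],m['bbox'],cv2.minAreaRect(P.astype(np.float32)))
E
```

```text
clock: 2.38
ee_pos: [0.4798, -0.1939, 0.1197]
tcp_rot: [0.99, -0.141, 0.0, 0.0]
wrist_force: [0.2, 0.1, 0.2]
grip_width: 0.0599
gripper_force: 0.0
tag 0.62 [290.3, 144.8, 349.6, 285.4] ((494.0956726074219, -197.95394897460938), (40.16511917114258, 99.7485580444336), 73.3396224975586)
```

View pics/w1.png

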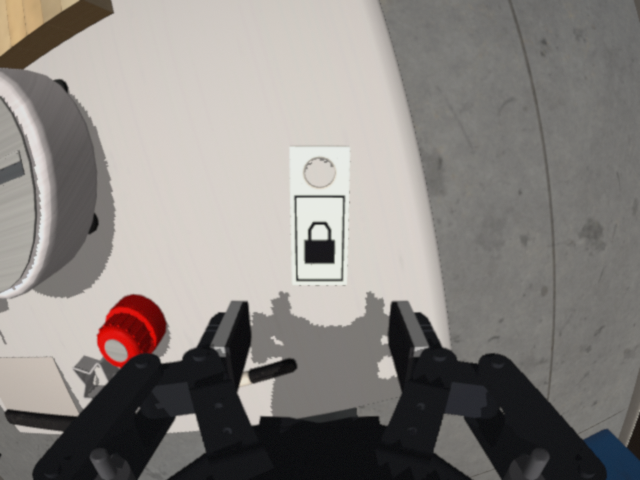

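The wrist picture shows the tag centred between the jaws, eye at (320,172), 40x100 mm at the place already commanded. Descend and grip.

```bash
python3 -m pendant '[{"offset":[0,0,-40],"twist":-0.01,"hand":60},{"offset":[0,0,-75],"twist":-0.01,"hand":60},{"offset":[0,0,-100],"twist":-0.01,"hand":60},{"offset":[0,0,-113],"twist":-0.01,"hand":60},{"offset":[0,0,-113],"twist":-0.01,"hand":60},{"offset":[0,0,-113],"twist":-0.01,"hand":34},{"offset":[0,0,-113],"twist":-0.01,"hand":34},{"offset":[0,0,-113],"twist":-0.01,"hand":34},{"offset":[0,0,-113],"twist":-0.01,"hand":34},{"offset":[0,0,-113],"twist":-0.01,"hand":34},{"offset":[0,0,-113],"twist":-0.01,"hand":34},{"offset":[0,0,-113],"twist":-0.01,"hand":34}]' 40
```

```text
clock: 3.53
ee_pos: [0.4804, -0.1932, 0.0068]
tcp_rot: [0.989, -0.146, 0.0, 0.0]
wrist_force: [-1.6, -2.3, 5.9]
grip_width: 0.0386
gripper_force: 43.9
```

```bash
python3 -m pendant '[{"offset":[0,0,40],"twist":0,"hand":34},{"offset":[0,0,80],"twist":0,"hand":34},{"offset":[0,0,120],"twist":0,"hand":34},{"offset":[0,10,160],"twist":0,"hand":34},{"offset":[0,30,190],"twist":0.05,"hand":34},{"offset":[0,60,215],"twist":0.1,"hand":34},{"offset":[0,95,225],"twist":0.15,"hand":34},{"offset":[0,130,225],"twist":0.2,"hand":34},{"offset":[0,165,225],"twist":0.2,"hand":34},{"offset":[0,200,225],"twist":0.2,"hand":34},{"offset":[0,240,225],"twist":0.2,"hand":34},{"offset":[0,280,225],"twist":0.2,"hand":34},{"offset":[0,310,225],"twist":0.2,"hand":34},{"offset":[0,340,225],"twist":0.2,"hand":34},{"offset":[5,360,225],"twist":0.2,"hand":34},{"offset":[11,368,225],"twist":0.2,"hand":34},{"offset":[11,368,225],"twist":0.2,"hand":34},{"offset":[11,368,225],"twist":0.2,"hand":34},{"offset":[11,368,225],"twist":0.2,"hand":34},{"offset":[11,368,225],"twist":0.2,"hand":34}]'
python3 - <<'E'
from h import *
o=r.get_obs();print(o['ee_pos'],o['tcp_rot'])
w=img('wrist');save(w,'w2');s=img('side')
a=Rotation.from_quat(o['tcp_rot']).as_matrix()[:,0];eye=np.array(o['ee_pos'])+.047*a;eye[2]-=.0038
print('eye',eye,'pred wrist',proj(w,eye),'side',proj(s,eye));print('hook pred wrist',proj(w,[.5385,.1703,.177]),proj(w,[.5385,.1703,.154]))
S=s['pixels'];a=w['pixels']
A=cv2.resize(a[100:400,170:470],(600,600),interpolation=cv2.INTER_CUBIC);B=np.zeros((600,200,3),np.uint8)
B[:300]=cv2.resize(S[215:305,235:295],(200,300),interpolation=cv2.INTER_CUBIC)
cv2.imwrite('pics/w2c.png',np.hstack([A,B])[:,:,::-1])
E
```

```text
clock: 5.2
ee_pos: [0.4913, 0.174, 0.2313]
tcp_rot: [0.999, -0.047, -0.0, 0.0]
wrist_force: [-0.2, 1.0, 0.0]
grip_width: 0.0383
gripper_force: 40.7
[0.49127151 0.17398465 0.23133473] [ 9.98906086e-01 -4.67613772e-02 -2.84818267e-06  6.34810051e-05]
eye [0.53806597 0.16959389 0.22753474] pred wrist [[318.90910753 211.13788278]] side [[270.15190522 243.09843704]]
hook pred wrist [[317.58272505 187.04623508]] [[317.77146025 180.0550975 ]]
```

View pics/w2c.png

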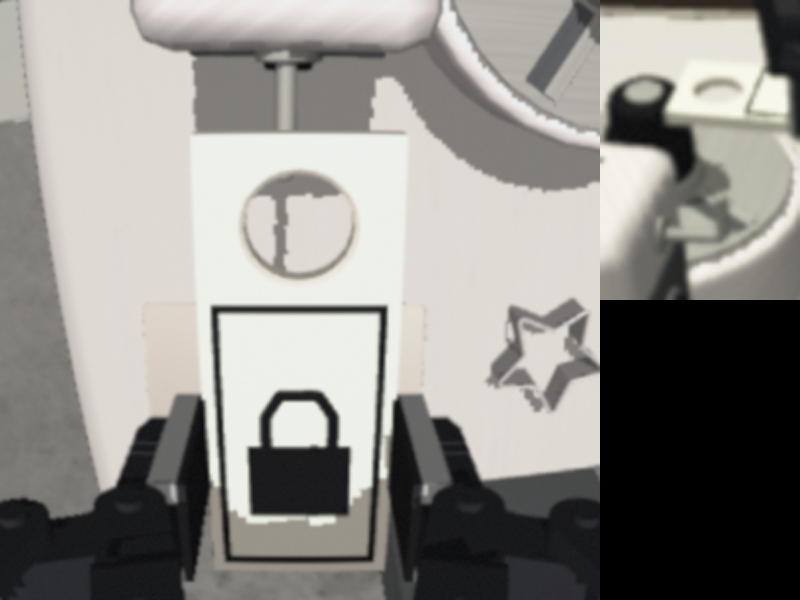

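The tag's eye appears at (319.5,212.5) in the wrist image, as predicted; the hook's arm runs at column ≈313, slightly left of predicted. Work out the offset.

```bash
python3 - <<'E'
from h import *
w=img('wrist');s=img('side')
g=w['pixels'].mean(2)
for v in (140,150,160): print(v,g[v,304:324].astype(int))
a=atz(w,313.3,140,.153);b=atz(w,313.1,163,.153);print(a,b)
x=np.array([np.cos(-.09),np.sin(-.09)]);y=np.array([-x[1],x[0]])
for p in (a,b,np.array([.5385,.1703]),np.array([.53807,.16959])): print(p[:2]@x,p[:2]@y)
E
```

```text
140 [124 124 124 121 118 135 155 171 179 181 175 163 147 131 120 120 124 125
 124 125]
150 [125 124 124 121 121 137 157 172 179 180 174 162 147 131 122 124 125 125
 126 126]
160 [125 126 125 121 122 139 158 173 180 179 173 162 145 132 124 125 125 126
 126 125]
[0.56172919 0.17090606 0.153     ] [0.54853888 0.17231257 0.153     ]
0.5440949288467152 0.22070176111566453
0.5308315894887505 0.2209170583108564
0.5210142297985376 0.21801034917507156
0.5206497838932731 0.2172645749584779
```

```bash
python3 -m pendant '[{"offset":[0,3,0],"twist":0,"hand":34},{"offset":[0,3,-10],"twist":0,"hand":34},{"offset":[0,3,-20],"twist":0,"hand":34},{"offset":[0,3,-30],"twist":0,"hand":34},{"offset":[0,3,-38],"twist":0,"hand":34},{"offset":[0,3,-44],"twist":0,"hand":34},{"offset":[0,3,-50],"twist":0,"hand":34},{"offset":[0,3,-56],"twist":0,"hand":34},{"offset":[0,3,-56],"twist":0,"hand":34},{"offset":[0,3,-56],"twist":0,"hand":34}]'
python3 - <<'E'
from h import *
w=img('wrist');s=img('side');o=r.get_obs();print(o['wrist_force'],o['moment'])
A=cv2.resize(w['pixels'][100:400,170:470],(600,600),interpolation=cv2.INTER_CUBIC);B=np.zeros((600,200,3),np.uint8)
B[:300]=cv2.resize(s['pixels'][225:315,235:295],(200,300),interpolation=cv2.INTER_CUBIC)
cv2.imwrite('pics/w3c.png',np.hstack([A,B])[:,:,::-1])
E
```

```text
clock: 6.23
ee_pos: [0.4913, 0.1781, 0.1752]
tcp_rot: [0.999, -0.046, -0.0, 0.0]
wrist_force: [0.1, -0.2, 0.9]
grip_width: 0.0388
gripper_force: 40.7
[ 0.26356384 -0.22405505  0.10424419] [-0.04938624  0.01380107 -0.0143105 ]
```

View pics/w3c.png

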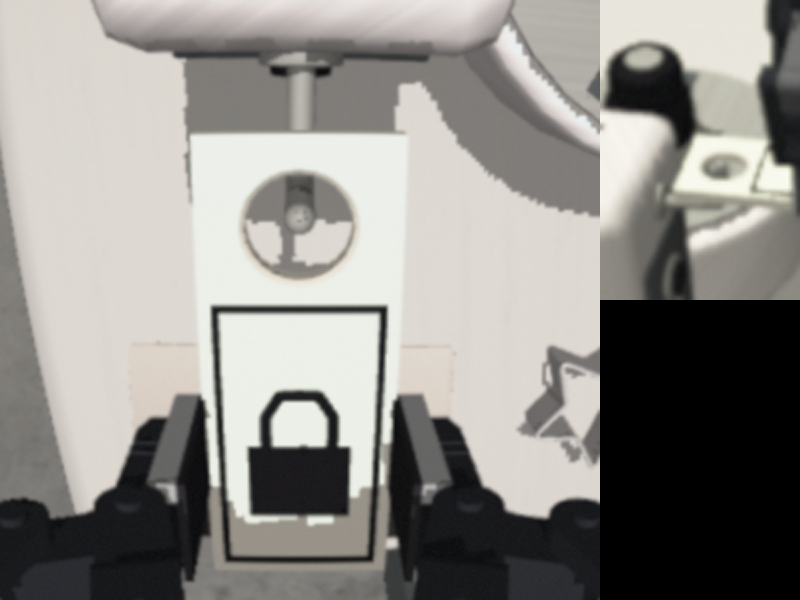

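The hook tip sits centred in the eye at (299,217). Lower a little, let go, wait, rise.

```bash
python3 -m pendant '[{"offset":[0,0,-3],"twist":0,"hand":34},{"offset":[0,0,-6],"twist":0,"hand":34},{"offset":[0,0,-6],"twist":0,"hand":34},{"offset":[0,0,-6],"twist":0,"hand":60},{"offset":[0,0,-6],"twist":0,"hand":60},{"offset":[0,0,-6],"twist":0,"hand":60},{"offset":[0,0,-6],"twist":0,"hand":60},{"offset":[0,0,-6],"twist":0,"hand":60},{"offset":[0,0,-6],"twist":0,"hand":60},{"offset":[0,0,-6],"twist":0,"hand":60},{"offset":[0,0,-6],"twist":0,"hand":60},{"offset":[0,0,10],"twist":0,"hand":60},{"offset":[-5,0,40],"twist":0,"hand":60},{"offset":[-10,0,75],"twist":0,"hand":60},{"offset":[-10,0,100],"twist":0,"hand":60},{"offset":[-10,0,100],"twist":0,"hand":60}]'
python3 - <<'E'
from h import *
w=img('wrist');s=img('side')
print([(m['p'],m['bbox']) for m in finder.masks_of('side','tag')[:2]])
A=cv2.resize(w['pixels'][60:360,170:470],(500,500),interpolation=cv2.INTER_CUBIC);B=np.zeros((500,300,3),np.uint8)
B[:450]=cv2.resize(s['pixels'][225:345,235:315],(300,450),interpolation=cv2.INTER_CUBIC)
cv2.imwrite('pics/w4c.png',np.hstack([A,B])[:,:,::-1])
E
```

```text
clock: 7.67
ee_pos: [0.4824, 0.1785, 0.2807]
tcp_rot: [0.999, -0.046, 0.004, -0.001]
wrist_force: [0.4, -1.0, 1.2]
grip_width: 0.0601
gripper_force: 0.0
[(0.93, [251.8, 271.0, 264.6, 339.0]), (0.57, [187.1, 247.4, 295.0, 373.1])]
```

View pics/w4c.png

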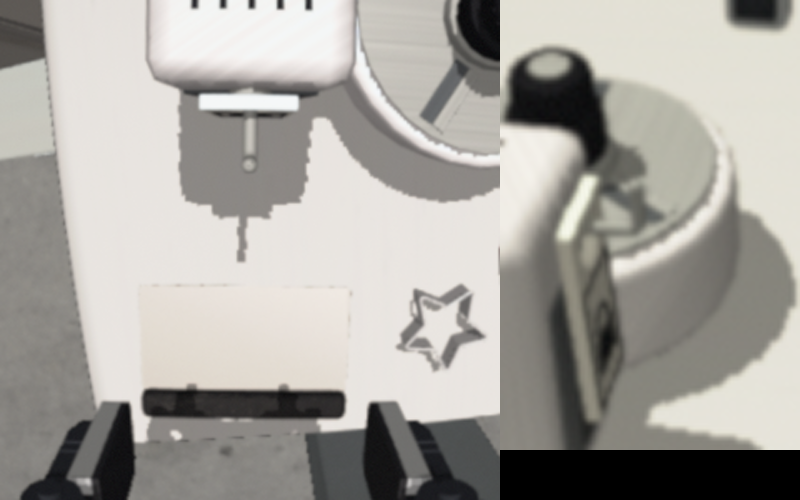

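The tag hangs upright on the hook, in front of the tower (wrist (249,103), side (590,300)), and is released. Now to the cap, viewing it from close by.

```bash
python3 -m pendant '[{"offset":[20,-38,-10],"twist":0,"hand":62},{"offset":[40,-75,-20],"twist":0,"hand":62},{"offset":[60,-110,-30],"twist":0,"hand":62},{"offset":[68,-140,-30],"twist":0,"hand":62},{"offset":[68,-148,-30],"twist":0,"hand":62},{"offset":[68,-148,-30],"twist":0,"hand":62},{"offset":[68,-148,-30],"twist":0,"hand":62},{"offset":[68,-148,-30],"twist":0,"hand":62}]'
python3 - <<'E'
from h import *
w=img('wrist');o=r.get_obs();print(o['ee_pos'],o['joints'],o['moment'])
for m in finder.masks_of('wrist','cap')[:3]:
    ys,xs=np.nonzero(m['pixels']);print(m['p'],m['bbox'],xs.mean(),ys.mean())
print('pred captop',proj(w,[[.6063,.0305,.134],[.6063,.0305,.085]]))
save(w,'w5')
p=w['pixels'].astype(int);cx,cy=proj(w,[.6063,.0305,.134])[0].astype(int)
sub=p[cy-30:cy+30,cx-30:cx+30].min(2)
n,l,st,ce=cv2.connectedComponentsWithStats((sub>90).astype(np.uint8))
for i in range(n): print(st[i],ce[i]+[cx-30,cy-30],atz(w,*(ce[i]+[cx-30,cy-30]),.134))
E
```

```text
clock: 8.48
ee_pos: [0.5489, 0.0312, 0.2449]
tcp_rot: [0.999, -0.046, -0.0, -0.0]
wrist_force: [0.2, 0.4, -0.2]
grip_width: 0.0619
gripper_force: 0.0
[0.54895811 0.03134864 0.24515876] [-9.63351821e-03  2.95136757e-01  1.51330778e+00  1.54237156e-04
  1.33336277e+00  1.65192285e+00] [-0.02095821 -0.00774333 -0.00311985]
0.86 [278.1, 121.0, 345.9, 189.3] 312.5335799658509 153.50540694365395
0.57 [356.6, 262.1, 405.6, 315.8] 379.2175629008387 286.39911198815986
0.32 [92.8, 215.3, 188.5, 254.1] 123.66472303206997 245.67638483965015
pred captop [[312.252204   157.37586973]
 [313.44003367 151.40143088]]
[   0    0   60   60 2541] [311.62927981 155.76977568] [0.6074042  0.03080498 0.134     ]
[ 0  0 12 15 78] [285.19230769 131.24358974] [0.6253764  0.04642064 0.134     ]
[50  0 10 10 49] [338.30612245 129.93877551] [0.62288594 0.01187167 0.134     ]
[ 15  16  31  31 759] [311.89328063 157.66534914] [0.60613053 0.03075361 0.134     ]
[ 0 43 10 17 79] [284.39240506 179.13924051] [0.59360394 0.05041196 0.134     ]
[44 47 16 13 92] [336.27173913 182.54347826] [0.58800735 0.01618186 0.134     ]
[16 58  2  2  2] [298.5 185.5] [0.58835578 0.0414765  0.134     ]
```

View pics/w5.png

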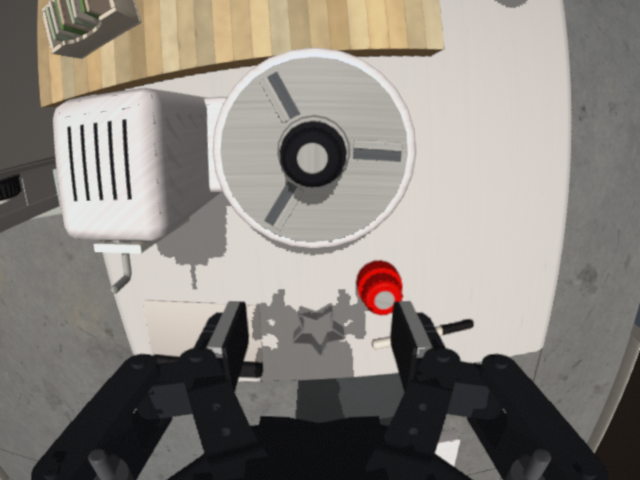

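Black cap top centre at (312,157.7) in the wrist picture, so axis (0.6062, 0.0307), agreeing with the other views. Turn the wrist to mid-range above the cap, descend.

```bash
python3 -m pendant '[{"offset":[57,0,0],"twist":0.12,"hand":62},{"offset":[57,0,0],"twist":0.24,"hand":62},{"offset":[57,0,0],"twist":0.36,"hand":62},{"offset":[57,0,-10],"twist":0.48,"hand":62},{"offset":[57,0,-20],"twist":0.6,"hand":62},{"offset":[57,0,-30],"twist":0.72,"hand":62},{"offset":[57,0,-40],"twist":0.84,"hand":62},{"offset":[57,0,-50],"twist":0.96,"hand":62},{"offset":[57,0,-60],"twist":1.08,"hand":62},{"offset":[57,0,-70],"twist":1.2,"hand":62},{"offset":[57,0,-75],"twist":1.32,"hand":62},{"offset":[57,0,-80],"twist":1.44,"hand":62},{"offset":[57,0,-80],"twist":1.56,"hand":62},{"offset":[57,0,-80],"twist":1.65,"hand":62},{"offset":[57,0,-80],"twist":1.65,"hand":62},{"offset":[57,0,-80],"twist":1.65,"hand":62},{"offset":[57,0,-80],"twist":1.65,"hand":62}]'
```

```text
clock: 10.0
ee_pos: [0.6062, 0.0306, 0.1654]
tcp_rot: [0.713, 0.702, 0.0, 0.0]
wrist_force: [-0.5, 0.7, -0.6]
grip_width: 0.0621
gripper_force: 0.0
```

```bash
python3 -m pendant '[{"offset":[0,0,-20],"twist":0,"hand":62},{"offset":[0,0,-36],"twist":0,"hand":62},{"offset":[0,0,-46],"twist":0,"hand":62},{"offset":[0,0,-46],"twist":0,"hand":62},{"offset":[0,0,-46],"twist":0,"hand":34},{"offset":[0,0,-46],"twist":0,"hand":34},{"offset":[0,0,-46],"twist":0,"hand":34},{"offset":[0,0,-46],"twist":0,"hand":34},{"offset":[0,0,-46],"twist":0,"hand":34},{"offset":[0,0,-46],"twist":0,"hand":34},{"offset":[0,0,-46],"twist":0,"hand":34},{"offset":[0,0,-46],"twist":0,"hand":34}]' 60; python3 -c "
from h import *
o=r.get_obs();print(o['moment'],o['wrist_force'],o['joints'])"
```

```text
clock: 11.0
ee_pos: [0.6067, 0.0301, 0.1207]
tcp_rot: [0.712, 0.702, 0.001, 0.001]
wrist_force: [-3.2, -0.1, 6.3]
grip_width: 0.0378
gripper_force: 60.9
[0.01525773 0.65288276 0.06496065] [-3.2093523  -0.08668174  6.28849904] [-1.06695511e-02  5.40597018e-01  1.46961636e+00  5.43237320e-05
  1.12964721e+00  2.53628967e-03]
```

```bash
M="from h import *
o=r.get_obs();q=o['tcp_rot'];print('yaw',round(2*np.arctan2(q[1],q[0]),4),'moment',np.round(o['moment'],2),'J6',round(o['joints'][5],3),'tq',round(o['joint_torque'][5],2))"; echo "$M" > m.py; python3 m.py
python3 -m pendant '[{"offset":[0,0,1],"twist":0.04,"hand":34},{"offset":[0,0,1],"twist":0.08,"hand":34},{"offset":[0,0,1],"twist":0.08,"hand":34}]'; python3 m.py
python3 -m pendant '[{"offset":[0,0,0],"twist":0.04,"hand":34},{"offset":[0,0,0],"twist":0.08,"hand":34},{"offset":[0,0,0],"twist":0.08,"hand":34}]'; python3 m.py
python3 -m pendant '[{"offset":[0,0,0],"twist":0.04,"hand":34},{"offset":[0,0,0],"twist":0.08,"hand":34},{"offset":[0,0,0],"twist":0.08,"hand":34}]'; python3 m.py
```

```text
yaw 1.5576 moment [0.02 0.65 0.06] J6 0.003 tq 0.02
clock: 11.25
ee_pos: [0.6065, 0.0301, 0.1209]
tcp_rot: [0.682, 0.731, 0.0, 0.0]
wrist_force: [-0.5, -0.6, -1.7]
grip_width: 0.0379
gripper_force: 60.3
yaw 1.6394 moment [ 0.03 -0.06  0.  ] J6 -0.079 tq -0.9
clock: 11.5
ee_pos: [0.6065, 0.0301, 0.1208]
tcp_rot: [0.653, 0.757, 0.0, 0.0]
wrist_force: [0.3, -0.6, 1.1]
grip_width: 0.0377
gripper_force: 60.5
yaw 1.7182 moment [-0.08 -0.02  0.06] J6 -0.158 tq -0.88
clock: 11.75
ee_pos: [0.6065, 0.0301, 0.1207]
tcp_rot: [0.623, 0.783, 0.0, 0.0]
wrist_force: [-0.8, 0.8, 1.9]
grip_width: 0.0377
gripper_force: 60.6
yaw 1.7974 moment [-0.   -0.05  0.05] J6 -0.237 tq -0.87
```

Turns freely beyond 0.15 rad counter-clockwise with almost no moment: that is the loosening way. Continue to about 1.18 rad from the start.

```bash
python3 -m pendant '[{"offset":[0,0,0],"twist":0.1,"hand":34},{"offset":[0,0,0],"twist":0.2,"hand":34},{"offset":[0,0,0],"twist":0.3,"hand":34},{"offset":[0,0,0],"twist":0.4,"hand":34},{"offset":[0,0,0],"twist":0.5,"hand":34},{"offset":[0,0,0],"twist":0.6,"hand":34},{"offset":[0,0,0],"twist":0.7,"hand":34},{"offset":[0,0,0],"twist":0.8,"hand":34},{"offset":[0,0,0],"twist":0.88,"hand":34},{"offset":[0,0,0],"twist":0.935,"hand":34},{"offset":[0,0,0],"twist":0.935,"hand":34},{"offset":[0,0,0],"twist":0.935,"hand":34}]'; python3 m.py
python3 -m pendant '[{"offset":[0,0,2],"twist":0,"hand":34},{"offset":[0,0,4],"twist":0,"hand":34},{"offset":[0,0,4],"twist":0,"hand":34}]'; python3 m.py
```

```text
clock: 12.75
ee_pos: [0.6065, 0.0301, 0.1207]
tcp_rot: [0.205, 0.979, 0.0, 0.0]
wrist_force: [0.2, -1.0, 3.5]
grip_width: 0.0378
gripper_force: 60.7
yaw 2.729 moment [ 0.04 -0.02  0.04] J6 -1.169 tq -0.35
clock: 13.0
ee_pos: [0.6063, 0.0301, 0.1245]
tcp_rot: [0.204, 0.979, -0.0, 0.0]
wrist_force: [-0.2, -0.3, -1.6]
grip_width: 0.038
gripper_force: 60.3
yaw 2.7314 moment [ 0.05 -0.05  0.04] J6 -1.171 tq 0.05
```

Lifts freely. Raise straight up.

```bash
python3 -m pendant '[{"offset":[0,0,6],"twist":0,"hand":34},{"offset":[0,0,12],"twist":0,"hand":34},{"offset":[0,0,20],"twist":0,"hand":34},{"offset":[0,0,35],"twist":0,"hand":34},{"offset":[0,0,50],"twist":0,"hand":34},{"offset":[0,0,65],"twist":0,"hand":34},{"offset":[0,0,80],"twist":0,"hand":34},{"offset":[0,0,92],"twist":0,"hand":34},{"offset":[0,0,100],"twist":0,"hand":34},{"offset":[0,0,100],"twist":0,"hand":34},{"offset":[0,0,100],"twist":0,"hand":34},{"offset":[0,0,100],"twist":0,"hand":34}]'
python3 - <<'E'
from h import *
w=img('wrist');s=img('side')
B=cv2.resize(s['pixels'][180:345,180:345],(400,400),interpolation=cv2.INTER_CUBIC)
A=cv2.resize(w['pixels'],(400,300))
cv2.imwrite('pics/w6.png',np.hstack([np.vstack([A,0*A[:100]]),B])[:,:,::-1])
E
```

```text
clock: 14.0
ee_pos: [0.606, 0.0301, 0.2234]
tcp_rot: [0.203, 0.979, -0.0, -0.001]
wrist_force: [0.9, -0.1, -1.7]
grip_width: 0.038
gripper_force: 60.3
```

View pics/w6.png

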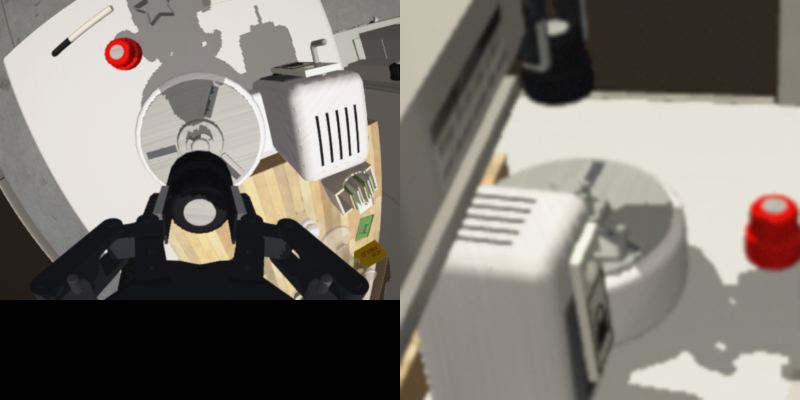

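The cap is upright in the jaws, about 10 cm above the bare spindle (side crop (557,70)). The tag still hangs on the hook (595,315).

```bash
python3 -c "
from cell import order
print(order.finish_job())"
```

```text
the job is handed in; nothing more can be done
None
```

Job handed in at about 14 s on the robot's clock: the tag hangs released on the hook, and the cap loosened counter-clockwise (right-handed thread) and is held upright and still about 10 cm above the hub.

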